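Tidy up and bring the tile rack out of the games box

TASK

Get the shelf ready for dominoes: first put the two black domino tiles into the yellow tray and the orange whistle into the blue tray. Then bring the long red tile rack out of the wooden games box - it is longer than the opening in the lid, so tip one end up and draw it out slantwise - and finish still holding it in the gripper, still, with the whole rack at least 6 cm higher than the lid. Leave the wristband, shuttle tube, jar, shuttlecock and dice cup where they stand.

Things in the scene. Friction and masses are not known exactly. Their poses are not given: they have to be found in the camera images.
- games_box: fixed wooden box, 342 long (x) x 152 wide (y) x 72 high; origin under its centre, z up; +x points roughly away from the robot. Walls and floor 6 thick; inside 330 x 140, 60 from floor to lid. Lid darker brown, 6 thick, with one opening in the middle, 170 long (x -85 to 85) and 140 wide (full inside width), beside which the side walls are only 50 high; the two 80 long lid ends are fixed
- opening (a point): centre of the opening, level with the lid's top, 72 above the box's underside; axes as the box's
- rack: loose red wooden domino rack, a straight bar 230 long (x) x 30 wide (y) x 22 high (z), a 14 wide, 10 deep groove along its top; about 0.12 kg; origin at the centre of its underside. Starts flat on the box floor (6 above the table), nearly centred and along the box, groove up, both ends under the lid ends
- rack_end_a (a point): centre of the rack's end face at its +x end, 115 from its middle, 11 above its underside
- rack_end_b (a point): centre of the rack's end face at its -x end, 115 from its middle, 11 above its underside
- tray_blue: fixed open blue tray, 120 (x) x 100 (y) x 28 high, walls 4 thick, floor about 4 thick; origin at the centre of its underside
- tray_yellow: fixed open yellow tray, same sizes as the blue one; the two may stand either way round
- tile_1: loose black domino tile with white pips lying flat, 56 (x) x 28 (y) x 12 high, about 24 g; origin at the centre of its underside
- tile_2: a second black domino tile, the same sizes
- whistle: loose orange whistle lying on its flat side, 20 high, about 18 g: a round chamber 24 in diameter whose axis is upright, and a mouthpiece 9 wide that runs from it along +x to 34 from the origin, its outer face flush with the chamber's +y side; origin on the chamber's axis, at the underside. Grip the chamber along y (24 wide)
- wristband: bystander: loose green hard silicone wristband lying flat, 66 across, 12 high; origin at the centre of its underside
- shuttle_tube: bystander: loose upright black shuttle tube with white cap, 69 across, 243 high; origin at the centre of its underside
- jar: bystander: loose glass jar with wooden lid, 86 across, 128 high; origin at the centre of its underside
- shuttlecock: bystander: loose shuttlecock standing on its skirt, 64 across, 83 high; origin at the centre of its underside
- dice_cup: bystander: loose upright red cup, 72 across at the rim, 85 high; origin at the centre of its underside
There are look-alikes about, which are no part of the job. What is shaped like the tile_2 but green or pink is not meant.

How it is judged:
On the way, in this order (a step that is already met when the one before it is completed fails the run):
1. both tiles lie released in the yellow tray and the whistle in the blue tray (x of tile_1 in the frame of tray_yellow between -0.056 and 0.056 m and y of tile_1 in the frame of tray_yellow between -0.046 and 0.046 m and z of each of tile_1, tile_2 in the frame of tray_yellow below 0.032 m and linear speed of each of tile_1, tile_2, whistle below 0.05 m/s and contact force between each of tile_1, tile_2, whistle and the fingers below 0.05 N and x of tile_2 in the frame of tray_yellow between -0.056 and 0.056 m and y of tile_2 in the frame of tray_yellow between -0.046 and 0.046 m and x of whistle in the frame of tray_blue between -0.056 and 0.056 m and y of whistle in the frame of tray_blue between -0.046 and 0.046 m and z of whistle in the frame of tray_blue below 0.032 m), for 0.2 s.
2. the rack slants through the opening: one end above the lid, the other still inside the box below it (((height (world z) of rack_end_a above 0.078 m and height (world z) of rack_end_b below 0.058 m and x of rack_end_b in the frame of opening between -0.17 and 0.17 m and y of rack_end_b in the frame of opening between -0.073 and 0.073 m) or (height (world z) of rack_end_b above 0.078 m and height (world z) of rack_end_a below 0.058 m and x of rack_end_a in the frame of opening between -0.17 and 0.17 m and y of rack_end_a in the frame of opening between -0.073 and 0.073 m))), for 0.1 s.
At the end, for the whole second after the job is handed in: Tiles in the yellow tray, whistle in the blue one, released, at rest (origins inside the walls, under 32 mm above the tray underside); the fingers hold the rack still (under 0.03 m/s), both end centres over 129 mm above the table (57 mm over the lid), off box and tube (all of step 1 and height (world z) of each of rack_end_a, rack_end_b above 0.129 m and contact force between rack and the fingers above 1 N and contact force between rack and games_box below 0.05 N and contact force between rack and shuttle_tube below 0.05 N and linear speed of rack below 0.03 m/s and angular speed of rack below 0.2 rad/s); the arm keeps its last pose, push and grip.
It fails at once if a bystander is shifted by more than 30 mm: wristband (distance of wristband from where it was at the start of the episode above 0.03 m).
It fails at once if a bystander is shifted by more than 30 mm: shuttle tube (distance of shuttle_tube from where it was at the start of the episode above 0.03 m).
It fails at once if a bystander is shifted by more than 30 mm: jar (distance of jar from where it was at the start of the episode above 0.03 m).
It fails at once if a bystander is shifted by more than 30 mm: shuttlecock (distance of shuttlecock from where it was at the start of the episode above 0.03 m).
It fails at once if a bystander is shifted by more than 30 mm: dice cup (distance of dice_cup from where it was at the start of the episode above 0.03 m).
It also fails if it takes over 72 s, if anything falls off the work surface, if the arm or the gripper's body presses on something with over 40 N, if the wrist force passes 120 N, or if a joint passes its speed limit or range.

ROBOT

A 7-joint arm with a two-finger parallel gripper is mounted at the origin on the work surface. World frame = base frame: x ahead of the robot, y to its left, z up, the work surface at z = 0. Lengths are in m, angles in rad, forces in N, time in s.
With the tool pointing down it reaches from about 0.425 to 0.875 m from the base axis. Payload 9.9 kg.
Tool frame: the origin (TCP) lies at the very end of the fingers, on their centre line; the grasp point (between the pads) lies 19 mm behind it; z points along the fingers, y is the line along which they close (so a half turn about z gives the same grasp; the last joint's range is limited). The gripper opens to 85 mm and grips with 20 to 120 N. Pads are 22 mm wide; open, the fingers measure 114 mm over their backs; the gripper's body (76 mm by 85 mm) begins 54 mm behind the grasp point. The pads swing forward as they close: fully open they stand 13 mm farther back than shut.
Start: joints at [1.26, 0.576, 0.025, 1.437, -0.015, 1.129, -0.057], TCP at [0.152, -0.658, 0.231] pointing down, gripper open.
Joint ranges: [-2.76, 2.76], [-0.34, 2.15], [-1.52, 1.57], [0.19, 2.46], [-1.09, 4.23], [0.17, 1.99], [-2.82, 2.82]. Speed limits (rad/s): [2.22, 2.22, 3.01, 3.01, 3.14, 3.14, 3.14].

INTERFACE

Orientations are given as a rotation vector (axis times angle).
In Python, from station import bot, snapshot gives the robot as it stands.
- The arm moves only by the tool step_arm, never from a script. Its argument "deltas" is a list of rows, each a list of 7 numbers: the shift along the world's x, y, z in mm, then the turn, a rotation vector about the world's x, y, z in rad, then the finger opening in mm, from 0 to 85.4. In form: [[tx, ty, tz, wx, wy, wz, gripper], ...]. A call has 1 to 12 rows; each row shifts and turns the commanded pose from where the row before left it; what a row does not reach is not made up. A row lasts 1/8 s, in which the tool goes at most 62.5 mm and 10.7 degrees, less where a joint would pass 70% of its speed; a pose out of reach is approached as far as the arm can. A call is refused whole if a number of a shift passes 62.5 or a number of a turn 0.188, either way. A call with a gripper value outside its range is refused whole. The fingers move at their own pace and stop on an object; the grip force is fixed at half the most. Time passes only in rows, so rows that do not move let the fingers close. It gives the time, the measured TCP pose, the force, the opening and the grip force at its end, in the units of the state.
- bot.observe(): the state, without advancing time (a new reading comes with each control period).
- snapshot(name): name is "side" or "top"; returns a dict with "image" (480x640x3 uint8, blue, green, red), "z_map" (480x640 float32, m along the optical axis (not along the pixel's ray), 0 where there is no reading), "fx", "fy", "cx", "cy" (pixels), "D" ([k1, k2, p1, p2, k3] as OpenCV has them; the pictures are not rectified), "R" (3x3) and "t" (3): a world point X has camera coordinates R X + t. Camera axes: x right, y down, z forward; pixel columns grow to the right and rows downward; lengths in m; the calibration is good to about 2 mm. A picture is of the moment at which its call begins.
- bot.job_done(): hands the job in; it is judged then, once.
The state is a dict: "clock": time; "q": joint angles; "joint_velocities": joint speeds; "tau": joint torques, N m; "ee_pos": TCP position; "orientation": TCP orientation; "contact_force": force on the tool from outside, world axes, zero at the start; "torque": the same for the moment, N m; "width": opening from 0.0 (shut) to 1.0 (fully open); "gripper_force": force on a finger pad.
Only numpy, scipy, OpenCV 4.12 (cv2) and the standard library are available. Lean on these libraries where they do the work, as an engineer would, in place of code of your own. Each camera call takes 0.05 s, during which the arm holds its last target. There are 200 camera calls.

## Working session

There is one attempt and no reset: what is moved stays moved. The work goes in short steps, Python scripts to look and compute and a tool call to move; the robot and the scene stay as the last step left them, time stands still between calls to the robot, and variables do not carry over. Pictures are saved under pics/ and viewed, at most 10 in all, crops included, and the job is handed in when it is done.

Besides the shell and the picture viewer there is one more tool, called after "Request:" as name([rows], argument=value, ...), one row to a line, values as JSON. step_arm: Moves the arm, as the interface text tells. Its arguments: {"type":"object","properties":{"deltas":{"type":"array"}},"required":["deltas"]}

```bash
mkdir -p pics; ls; python3 - <<'E'
from station import bot, snapshot
import cv2,numpy as np,pickle
for n in("top","side"):
    s=snapshot(n); pickle.dump(s,open(n+".pkl","wb")); cv2.imwrite(f"pics/{n}0.png",s["image"])
    print(n,s["fx"],s["cx"],s["cy"],s["D"],(-np.array(s["R"]).T@s["t"]).round(3),np.array(s["R"]).round(2).tolist(),(s["z_map"]>0).mean())
o=bot.observe();print(o)
E
```

```text
pics
top 610.885161078411 307.3660079809386 242.5325631960398 [-0.17790412  0.          0.          0.          0.        ] [ 0.47  -0.07   1.891] [[-0.0, -1.0, -0.01], [-1.0, 0.0, -0.06], [0.06, 0.01, -1.0]] 0.9959537760416667
side 445.4623289418409 318.9430807482052 242.78292348266282 [-0.0191057  0.         0.         0.         0.       ] [ 0.294 -0.957  0.696] [[0.95, -0.3, 0.02], [-0.15, -0.53, -0.84], [0.27, 0.79, -0.55]] 0.9961979166666667
{'clock': 0.1, 'q': array([ 1.26016642,  0.57645533,  0.0248442 ,  1.43782713, -0.01501444,
        1.12901813, -0.05645647]), 'joint_velocities': array([-0.0017123 , -0.00235795,  0.00063443, -0.00391352,  0.00113886,
       -0.00196005, -0.00154209]), 'tau': array([ 5.31494472e-03, -7.67306328e+01,  2.25710012e+00, -2.86603135e+01,
        1.56700308e-02,  8.65811482e-03,  1.51096748e-05]), 'ee_pos': array([ 0.15172012, -0.65730195,  0.23052282]), 'orientation': array([-3.11990075e+00, -3.55482881e-01,  3.69499981e-04]), 'contact_force': array([ 0.54933519,  0.76751666, -0.07338208]), 'torque': array([-0.00135576, -0.04389933,  0.01040236]), 'gripper_force': 0.0, 'width': 1.0036103539098757}
```

View pics/top0.png

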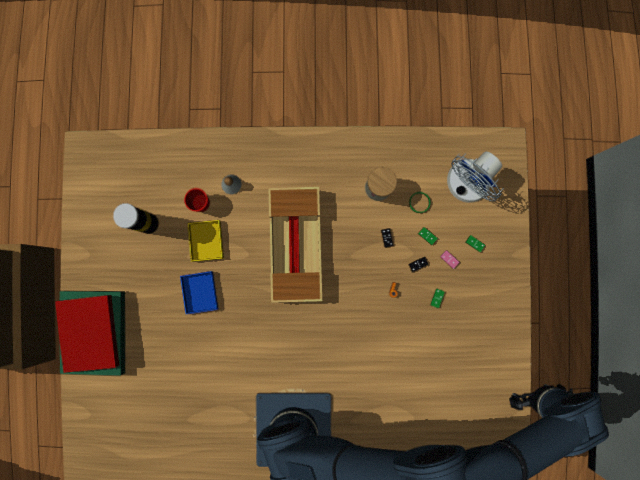

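View pics/side0.png

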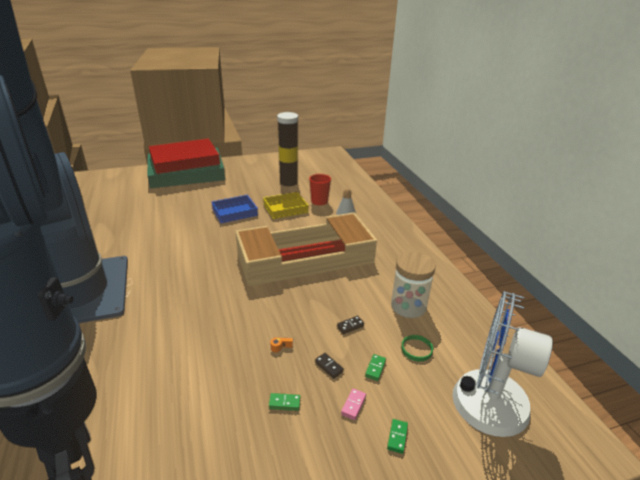

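Top view: black tiles at (388,238) and (419,264), whistle (394,290), box (295,245) with red rack (294,245), yellow tray (206,241), blue tray (200,293), jar (381,183), wristband (420,203), cup (197,200), shuttlecock (232,184), tube (127,217). The side view confirms the layout: the box stands between the tiles and the trays.

```bash
cat > h.py <<'E'
import cv2,numpy as np
def cast(s,px,z):
    K=np.array([[s["fx"],0,s["cx"]],[0,s["fy"],s["cy"]],[0,0,1.]])
    p=cv2.undistortPoints(np.float64(px).reshape(-1,1,2),K,np.float64(s["D"])).reshape(-1,2)
    R=np.array(s["R"]);c=-R.T@np.array(s["t"])
    d=np.c_[p,np.ones(len(p))]@R
    return c+d*((z-c[2])/d[:,2])[:,None]
def depthpts(s,px):
    px=np.asarray(px);z=s["z_map"][px[:,1],px[:,0]]
    K=np.array([[s["fx"],0,s["cx"]],[0,s["fy"],s["cy"]],[0,0,1.]])
    p=cv2.undistortPoints(np.float64(px).reshape(-1,1,2),K,np.float64(s["D"])).reshape(-1,2)
    R=np.array(s["R"]);return (np.c_[p,np.ones(len(p))]*z[:,None]-np.array(s["t"]))@R
def blob(s,mask,z,roi):
    """largest blob in roi (x0,y0,x1,y1): min-area rect cast on plane z -> centre, sides, heading of long side"""
    m=np.zeros(mask.shape,np.uint8);x0,y0,x1,y1=roi;m[y0:y1,x0:x1]=mask[y0:y1,x0:x1]
    c=max(cv2.findContours(m,cv2.RETR_EXTERNAL,cv2.CHAIN_APPROX_NONE)[0],key=cv2.contourArea)
    P=cast(s,c.reshape(-1,2),z)[:,:2]
    b=cv2.boxPoints(cv2.minAreaRect(np.float32(P*1000)))
    e=[b[1]-b[0],b[2]-b[1]];l=max(e,key=np.linalg.norm)
    h=np.degrees(np.arctan2(l[1],l[0]));h=(h+90)%180-90
    px=np.argwhere(m)[:,::-1]; zz=depthpts(s,px)[:,2]
    return b.mean(0).round(1),sorted(np.linalg.norm(e,axis=1).round(1)),round(h,1),(np.median(zz)*1000).round(1),cast(s,px,z)[:,:2].mean(0).round(4)*1000
def masks(s):
    im=s["image"];h=cv2.cvtColor(im,cv2.COLOR_BGR2HSV);H,S,V=cv2.split(h)
    return dict(black=(cv2.max(cv2.max(im[...,0],im[...,1]),im[...,2])<45),orange=(H>5)&(H<16)&(S>200)&(V>130),
      yellow=(H>22)&(H<34)&(S>180)&(V>60),blue=(H>105)&(H<125)&(S>160),red=((H<4)|(H>174))&(S>180)&(V>60),green=(H>50)&(H<80)&(S>120))
E
python3 - <<'E'
import pickle;from h import *
for n,rois in(("top",dict(t1=("black",12,(376,224,400,252)),t2=("black",12,(406,254,432,274)),wh=("orange",20,(380,278,408,302)),ye=("yellow",28,(180,210,235,270)),bl=("blue",28,(170,260,230,325)),rack=("red",28,(275,215,315,275)),wb=("green",12,(405,190,435,216)))),("side",dict(t1=("black",12,(332,312,370,338)),t2=("black",12,(310,348,350,380)),wh=("orange",20,(265,330,300,356)),ye=("yellow",28,(258,188,312,222)),bl=("blue",28,(205,190,262,225)),rack=("red",28,(270,230,350,265))))):
    s=pickle.load(open(n+".pkl","rb"));M=masks(s)
    for k,(c,z,roi) in rois.items(): print(n,k,*blob(s,M[c].astype(np.uint8),z/1000,roi))
s=pickle.load(open("top.pkl","rb"))
# box: height map > 50mm in roi
ys,xs=np.mgrid[170:320,250:345];px=np.c_[xs.ravel(),ys.ravel()]
P=depthpts(s,px);k=(P[:,2]>.062)&(P[:,2]<.082)
print("lid h",np.median(P[k,2]));m=np.zeros((480,640),np.uint8);m[px[k,1],px[k,0]]=1
print(cv2.minAreaRect(np.float32(P[k,:2]*1000)))
k2=(P[:,2]>.044)&(P[:,2]<.082);print(cv2.minAreaRect(np.float32(P[k2,:2]*1000)))
for nm,roi,z in(("cup",(182,185,212,215),.05),("cock",(220,172,246,196),.02),("jar",(362,165,400,202),.1),("tube",(110,203,140,232),.2)):
    x0,y0,x1,y1=roi;ys,xs=np.mgrid[y0:y1,x0:x1];p=depthpts(s,np.c_[xs.ravel(),ys.ravel()]);p=p[p[:,2]>z];print(nm,p.min(0).round(3),p.max(0).round(3))
im=cv2.resize(s["image"][215:310,360:440],None,fx=7,fy=6,interpolation=cv2.INTER_CUBIC);cv2.imwrite("pics/crop.png",im[:570,:560])
E
```

```text
top t1 [ 594.1 -293.2] [np.float32(26.2), np.float32(53.3)] 10.7 11.9 [ 592.5 -293.4]
top t2 [ 512.9 -389.5] [np.float32(27.3), np.float32(56.2)] -62.1 13.4 [ 512.4 -389.6]
top wh [ 434.1 -309.1] [np.float32(18.5), np.float32(39.8)] -0.4 18.8 [ 432.4 -308.4]
top ye [586.4 268.1] [np.float32(101.5), np.float32(121.2)] 5.3 5.0 [586.5 266.6]
top bl [427.1 287. ] [np.float32(101.1), np.float32(118.0)] 8.6 5.0 [427.3 286.9]
top rack [573.3  -6.2] [np.float32(27.0), np.float32(168.8)] 1.0 22.7 [572.5  -6. ]
top wb [ 710.8 -413.5] [np.float32(28.3), np.float32(62.9)] 23.1 11.5 [ 702.4 -399.8]Traceback (most recent call last):
  File "<stdin>", line 4, in <module>
  File "h.py", line 16, in blob
    c=max(cv2.findContours(m,cv2.RETR_EXTERNAL,cv2.CHAIN_APPROX_NONE)[0],key=cv2.contourArea)
ValueError: max() iterable argument is empty
```

```bash
sed -i 's/<45)/<T)/; s/def masks(s):/def masks(s,T=45):/' h.py
python3 - <<'E'
import pickle;from h import *
s=pickle.load(open("side.pkl","rb"));M=masks(s,75)
for k,(c,z,roi) in dict(t1=("black",12,(332,312,370,338)),t2=("black",12,(310,348,350,380)),wh=("orange",20,(265,330,300,356)),ye=("yellow",28,(258,188,312,222)),bl=("blue",28,(205,190,262,225)),rack=("red",28,(270,230,350,265))).items():
    try: print("side",k,*blob(s,M[c].astype(np.uint8),z/1000,roi))
    except ValueError: print(k,"none")
s=pickle.load(open("top.pkl","rb"))
ys,xs=np.mgrid[170:320,250:345];px=np.c_[xs.ravel(),ys.ravel()]
P=depthpts(s,px)
for lo in(.062,.044):
    k=(P[:,2]>lo)&(P[:,2]<.082);print("box",np.median(P[k,2]),cv2.minAreaRect(np.float32(P[k,:2]*1000)))
for nm,roi,z in(("cup",(182,185,212,215),.05),("cock",(220,172,246,196),.02),("jar",(362,165,400,202),.1),("tube",(110,203,140,232),.2)):
    x0,y0,x1,y1=roi;ys,xs=np.mgrid[y0:y1,x0:x1];p=depthpts(s,np.c_[xs.ravel(),ys.ravel()]);p=p[p[:,2]>z];print(nm,p.min(0).round(3),p.max(0).round(3))
a=cv2.resize(s["image"][270:310,370:430],None,fx=9,fy=9,interpolation=cv2.INTER_CUBIC)
t=pickle.load(open("side.pkl","rb"))["image"]
b=cv2.resize(t[325:365,255:315],None,fx=4,fy=4,interpolation=cv2.INTER_CUBIC)
b=cv2.copyMakeBorder(b,0,200,0,0,cv2.BORDER_CONSTANT);cv2.imwrite("pics/crop.png",np.hstack([a,b]))
E
```

```text
side t1 [ 590.9 -301.6] [np.float32(30.7), np.float32(55.1)] 10.0 9.2 [ 588.2 -305.5]
side t2 [ 509.2 -396.1] [np.float32(30.3), np.float32(56.3)] -65.2 9.8 [ 509.1 -399. ]
side wh [ 422.7 -321.6] [np.float32(0.0), np.float32(0.0)] 0.0 17.0 [ 438.3 -314. ]
side ye [582.8 240.6] [np.float32(127.0), np.float32(130.8)] -85.0 9.8 [581.4 239.4]
side bl [422.3 253.3] [np.float32(29.0), np.float32(94.1)] 7.9 3.3 [422.2 252.6]
side rack [553.8 -18.3] [np.float32(6.7), np.float32(22.9)] 0.8 26.9 [568.6 -17.3]
box 0.07225362874509283 ((572.5215454101562, -10.60308837890625), (342.8868408203125, 151.08245849609375), 1.257565975189209)
box 0.07179550380220492 ((573.3086547851562, -10.34259033203125), (344.6999816894531, 151.87583923339844), 1.1625834703445435)
cup [ 0.47 -0.07  0.05] [0.744 0.324 1.891]
cock [ 0.47  -0.07   0.021] [0.79  0.217 1.891]
jar [ 0.47  -0.309  0.1  ] [ 0.794 -0.07   1.891]
tube [ 0.47  -0.07   0.202] [0.676 0.488 1.891]
```

View pics/crop.png

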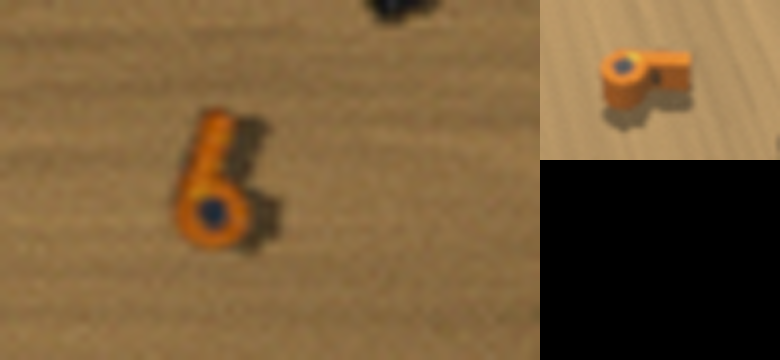

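Crop: whistle chamber at about (393.1,293.1) in the top image, with its mouthpiece pointing away from the robot and turned about −17°. This fits the side view.

```bash
python3 - <<'E'
import pickle;from h import *
s=pickle.load(open("top.pkl","rb"))
print("chamber,tip",cast(s,[(393.1,293.1),(393.8,282)],.02).round(4)*1000)
print("cup rim",cast(s,[(197,200)],.085).round(3),"cock",cast(s,[(232,184)],.07).round(3),"jar",cast(s,[(381,181)],.128).round(3),"tube",cast(s,[(125,216)],.243).round(3))
z=s["z_map"]
ys,xs=np.mgrid[225:270,262:330];P=depthpts(s,np.c_[xs.ravel(),ys.ravel()])
# rack top ends of visible part and midline
M=masks(s)["red"];px=np.argwhere(M)[:,::-1];px=px[(px[:,0]>275)&(px[:,0]<315)&(px[:,1]>215)&(px[:,1]<275)]
w=cast(s,px,.028);f=np.polyfit(w[:,0],w[:,1],1);print("rack heading",np.degrees(np.arctan(f[0])),"y@.52",np.polyval(f,.52),"y@.57",np.polyval(f,.57))
E
```

```text
chamber,tip [[ 423.1 -309.3   20. ]
 [ 457.1 -311.8   20. ]]
cup rim [[0.705 0.283 0.085]] cock [[0.754 0.179 0.07 ]] jar [[ 0.752 -0.264  0.128]] tube [[0.642 0.454 0.243]]
rack heading 0.7471001783228941 y@.52 -0.006729360718526312 y@.57 -0.006077355868065316
```

Request:
step_arm([
  [40,40,0,0,0,-0.04,60],
  [55,50,0,0,0,0,50],
  [55,50,0,0,0,0,50],
  [55,50,0,0,0,0,50],
  [55,50,0,0,0,0,50],
  [55,50,-20,0,0,0,50],
  [55,50,-20,0,0,0,50],
  [55,24,-20,0,0,0,50],
  [17,0,-20,0,0,0,50],
  [0,0,-30,0,0,0,50],
  [0,0,0,0,0,0,50],
  [0,0,0,0,0,0,50],
])

```text
clock: 1.6
ee_pos: [0.5374, -0.3451, 0.1299]
orientation: [3.128, 0.292, 0.001]
contact_force: [-0.8, 0.0, 0.6]
width: 0.583
gripper_force: 0.0
```

Request:
step_arm([
  [28,26,0,0,0,0,50],
  [28,26,0,0,0,0,50],
  [0,0,-20,0,0,0,50],
  [0,0,-35,0,0,0,50],
  [0,0,-35,0,0,0,50],
  [0,0,-15,0,0,0,50],
  [0,0,0,0,0,0,50],
])

```text
clock: 2.48
ee_pos: [0.5934, -0.2929, 0.0243]
orientation: [-3.128, -0.292, 0.0]
contact_force: [0.5, 0.1, 1.5]
width: 0.584
gripper_force: 0.0
```

Request:
step_arm([
  [0,0,-11,0,0,0,50],
  [0,0,-10,0,0,0,50],
  [0,0,0,0,0,0,20],
  [0,0,0,0,0,0,20],
  [0,0,0,0,0,0,20],
  [0,0,0,0,0,0,20],
])

```text
clock: 3.22
ee_pos: [0.5936, -0.2927, 0.0032]
orientation: [3.128, 0.293, 0.0]
contact_force: [-0.6, 0.4, 0.3]
width: 0.303
gripper_force: 59.0
```

Request:
step_arm([
  [0,0,40,0,0,0,20],
  [0,0,55,0,0,0,20],
  [0,20,40,0,0,0,20],
  [0,50,0,0,0,0.15,20],
  [0,55,0,0,0,0.17,20],
  [0,55,0,0,0,0.17,20],
  [0,55,0,0,0,0.17,20],
  [0,55,0,0,0,0.17,20],
  [0,55,0,0,0,0.17,20],
  [-10,55,0,0,0,0.17,20],
  [-10,55,0,0,0,0.17,20],
  [-9,55,0,0,0,0.137,20],
])

```text
clock: 4.72
ee_pos: [0.5641, 0.2189, 0.1383]
orientation: [2.11, 2.327, 0.001]
contact_force: [0.6, 0.1, -0.5]
width: 0.308
gripper_force: 59.1
```

Request:
step_arm([
  [0,40,0,0,0,0,20],
  [0,9,-20,0,0,0,20],
  [0,0,-40,0,0,0,20],
  [0,0,0,0,0,0,20],
])

```text
clock: 5.22
ee_pos: [0.5627, 0.2641, 0.0751]
orientation: [-2.116, -2.321, 0.01]
contact_force: [-0.6, -0.3, -0.1]
width: 0.304
gripper_force: 59.2
```

Request:
step_arm([
  [2,1,-30,0,0,0,20],
  [0,0,-25,0,0,0,20],
  [0,0,-9,0,0,0,20],
  [0,0,0,0,0,0,20],
  [0,0,0,0,0,0,34],
  [0,0,0,0,0,0,34],
  [0,0,40,0,0,0,36],
  [0,0,50,0,0,0,50],
  [0,0,20,0,0,0,50],
  [0,0,0,0,0,0,50],
])

```text
clock: 6.48
ee_pos: [0.5675, 0.2679, 0.1264]
orientation: [2.115, 2.321, 0.006]
contact_force: [0.5, -0.7, -0.8]
width: 0.589
gripper_force: 0.0
```

```bash
python3 - <<'E'
from station import bot,snapshot
import pickle;from h import *
s=snapshot("side");pickle.dump(s,open("s1.pkl","wb"))
cv2.imwrite("pics/s1.png",cv2.resize(s["image"][90:300,180:420],None,fx=2.5,fy=2.5))
print(bot.observe()["ee_pos"])
E
```

```text
[0.56676079 0.26737161 0.1248363 ]
```

View pics/s1.png

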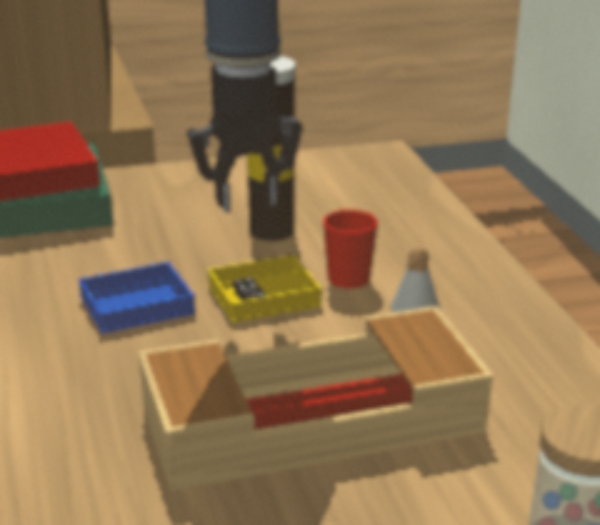

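Tile 1 lies in the left half of the yellow tray (crop (245,290)). Now for tile 2.

Request:
step_arm([
  [0,-40,10,0,0,0,50],
  [0,-60,0,0,0,0,50],
  [0,-60,0,0,0,0,50],
  [-6,-60,0,0,0,0.05,50],
  [-8,-60,0,0,0,0.05,50],
  [-8,-60,0,0,0,0.05,50],
  [-8,-60,0,0,0,0.05,50],
  [-8,-60,0,0,0,0.05,50],
  [-8,-60,0,0,0,0.05,50],
  [-8,-60,0,0,0,0.05,50],
  [0,-50,0,0,0,0.036,50],
  [0,-27,-30,0,0,0,50],
])

```text
clock: 8.02
ee_pos: [0.512, -0.3937, 0.1039]
orientation: [1.634, 2.68, -0.002]
contact_force: [1.5, 0.6, -0.5]
width: 0.587
gripper_force: 0.0
```

Request:
step_arm([
  [0,0,-30,0,0,0,50],
  [0,0,-20,0,0,0,50],
  [0,0,0,0,0,0,50],
])

```text
clock: 8.4
ee_pos: [0.5116, -0.3883, 0.0521]
orientation: [-1.628, -2.683, -0.001]
contact_force: [1.0, 0.4, 0.2]
width: 0.583
gripper_force: 0.0
```

Request:
step_arm([
  [1,-1,-25,0,0,0,50],
  [0,0,-16,0,0,0,50],
  [0,0,-8,0,0,0,50],
  [0,0,0,0,0,0,20],
  [0,0,0,0,0,0,20],
  [0,0,0,0,0,0,20],
  [0,0,0,0,0,0,20],
])

```text
clock: 9.28
ee_pos: [0.5138, -0.3909, 0.0057]
orientation: [1.631, 2.684, -0.0]
contact_force: [-0.4, -0.1, 4.2]
width: 0.3
gripper_force: 59.1
```

Request:
step_arm([
  [0,0,40,0,0,0,20],
  [0,0,55,0,0,0,20],
  [0,20,40,0,0,0,20],
  [5,50,0,0,0,-0.05,20],
  [10,58,0,0,0,-0.05,20],
  [10,58,0,0,0,-0.05,20],
  [10,58,0,0,0,-0.05,20],
  [10,58,0,0,0,-0.05,20],
  [10,58,0,0,0,-0.05,20],
  [10,58,0,0,0,-0.05,20],
  [10,58,0,0,0,-0.036,20],
  [10,58,0,0,0,0,20],
])

```text
clock: 10.78
ee_pos: [0.5986, 0.1452, 0.1402]
orientation: [2.116, 2.321, 0.0]
contact_force: [0.1, -0.4, 0.2]
width: 0.305
gripper_force: 58.7
```

Request:
step_arm([
  [10,58,0,0,0,0,20],
  [1,50,0,0,0,0,20],
  [0,19,-20,0,0,0,20],
  [0,0,-40,0,0,0,20],
  [0,0,0,0,0,0,20],
])

```text
clock: 11.4
ee_pos: [0.6074, 0.2683, 0.0767]
orientation: [-2.115, -2.321, 0.01]
contact_force: [-0.1, -0.7, 0.0]
width: 0.3
gripper_force: 58.8
```

Request:
step_arm([
  [2,1,-30,0,0,0,20],
  [0,0,-18,0,0,0,20],
  [0,0,-7,0,0,0,20],
  [0,0,0,0,0,0,20],
  [0,0,0,0,0,0,34],
  [0,0,0,0,0,0,36],
  [0,0,40,0,0,0,36],
  [0,0,50,0,0,0,50],
  [0,-30,20,0,0,0,50],
  [-10,-50,0,0,0,0,50],
  [-10,-50,0,0,0,0,50],
])

```text
clock: 12.78
ee_pos: [0.5914, 0.1402, 0.1359]
orientation: [2.114, 2.322, 0.002]
contact_force: [0.3, -0.3, -0.5]
width: 0.587
gripper_force: 0.0
```

```bash
python3 - <<'E'
from station import bot,snapshot
import pickle;from h import *
s=snapshot("side");a=cv2.resize(s["image"][180:230,200:350],None,fx=5,fy=5)
t=snapshot("top");b=cv2.resize(t["image"][210:320,170:320],None,fx=2.5,fy=2.5);b=cv2.copyMakeBorder(b,0,0,0,375,cv2.BORDER_CONSTANT)
cv2.imwrite("pics/s2.png",np.vstack([a,b]));print(bot.observe()["ee_pos"])
m=masks(t)["black"].astype(np.uint8);x0=190
m[:, :188]=0;m[:,224:]=0;m[:221]=0;m[264:]=0
for c in cv2.findContours(m,0,2)[0]:
    if cv2.contourArea(c)>15: 
        p=depthpts(t,c.reshape(-1,2));print(cv2.contourArea(c),cast(t,c.reshape(-1,2),.016).mean(0).round(3),np.median(p[:,2]).round(4))
E
```

```text
[0.59112284 0.13372805 0.1353416 ]
15.5 [0.566 0.279 0.016] 0.0154
41.5 [0.608 0.286 0.016] 0.0159
```

View pics/s2.png

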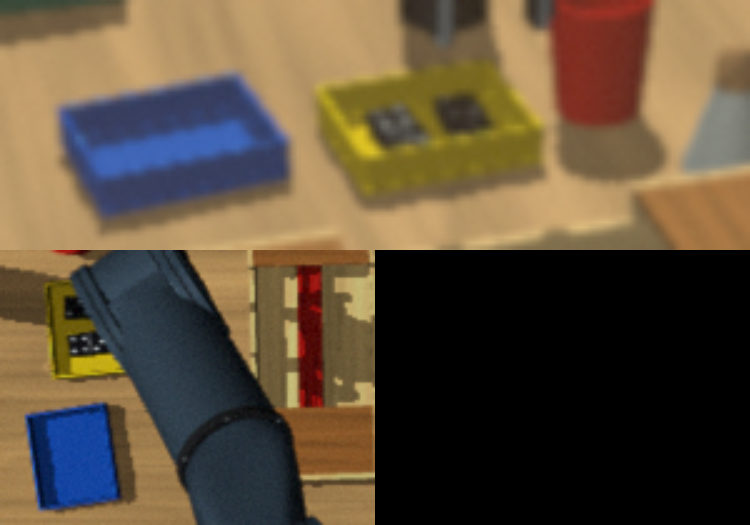

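Side crop: both tiles lie flat in the yellow tray, at (395,125) and (462,112). Top faces are at 16 mm, as they should be. Now the whistle.

Request:
step_arm([
  [-6,-30,0,0,0,0.09,50],
  [-10,-50,0,0,0,0.13,50],
  [-15,-50,0,0,0,0.13,50],
  [-20,-50,0,0,0,0.13,50],
  [-20,-50,0,0,0,0.13,50],
  [-20,-50,0,0,0,0.13,50],
  [-20,-50,0,0,0,0.13,50],
  [-20,-50,0,0,0,0.13,50],
  [-20,-40,0,0,0,0.13,50],
  [-17,-23,-20,0,0,0.06,50],
  [0,0,-40,0,0,0,50],
  [0,0,0,0,0,0,50],
])

```text
clock: 14.38
ee_pos: [0.4222, -0.3011, 0.0737]
orientation: [-0.45, -3.106, -0.002]
contact_force: [-0.3, -0.2, 0.8]
width: 0.581
gripper_force: 0.0
```

Request:
step_arm([
  [1,-8,-25,0,0,0,50],
  [0,0,-24,0,0,0,50],
  [0,0,0,0,0,0,50],
])

```text
clock: 14.75
ee_pos: [0.4249, -0.309, 0.0264]
orientation: [-0.448, -3.109, -0.0]
contact_force: [-0.2, -0.5, 0.5]
width: 0.585
gripper_force: 0.0
```

Request:
step_arm([
  [-1,0,-12,0,0,0,50],
  [0,0,-10,0,0,0,50],
  [0,0,0,0,0,0,10],
  [0,0,0,0,0,0,10],
  [0,0,0,0,0,0,10],
  [0,0,0,0,0,0,10],
  [0,0,0,0,0,0,10],
])

```text
clock: 15.62
ee_pos: [0.4236, -0.3097, 0.0043]
orientation: [0.45, 3.109, -0.0]
contact_force: [-0.3, 0.5, 4.5]
width: 0.256
gripper_force: 59.2
```

Request:
step_arm([
  [0,0,40,0,0,0,10],
  [5,0,55,0,0,0,10],
  [10,25,40,0,0,0,10],
  [25,45,0,0,0,0.03,10],
  [25,52,0,0,0,0.05,10],
  [20,55,0,0,0,0.05,10],
  [0,57,0,0,0,0.05,10],
  [0,57,0,0,0,0.05,10],
  [0,57,0,0,0,0.05,10],
  [-20,55,0,0,0,0.05,10],
  [-25,52,0,0,0,0.05,10],
  [-25,50,0,0,0,0.058,10],
])

```text
clock: 17.12
ee_pos: [0.4375, 0.1969, 0.139]
orientation: [-0.238, 3.132, 0.0]
contact_force: [-0.0, 0.6, -0.0]
width: 0.259
gripper_force: 58.8
```

Request:
step_arm([
  [-22,50,0,0,0,0,10],
  [0,40,0,0,0,0,10],
  [0,0,-20,0,0,0,10],
  [0,0,-30,0,0,0,10],
  [0,0,0,0,0,0,10],
])

```text
clock: 17.75
ee_pos: [0.4154, 0.2844, 0.0876]
orientation: [0.236, -3.13, 0.003]
contact_force: [0.4, 0.2, 0.5]
width: 0.257
gripper_force: 58.8
```

Lower it until the TCP is at about 0.011, then release.

Request:
step_arm([
  [2,1,-40,0,0,0,10],
  [0,0,-25,0,0,0,10],
  [0,0,-11,0,0,0,10],
  [0,0,0,0,0,0,10],
  [0,0,0,0,0,0,34],
  [0,0,0,0,0,0,36],
  [0,0,40,0,0,0,36],
  [0,0,50,0,0,0,50],
  [0,0,40,0,0,0,60],
  [40,-30,0,0,0,0,60],
  [40,-40,0,0,0,0,60],
  [0,0,0,0,0,0,60],
])

```text
clock: 19.25
ee_pos: [0.5015, 0.2119, 0.1429]
orientation: [-0.223, 3.133, -0.003]
contact_force: [-0.7, -0.3, 0.6]
width: 0.699
gripper_force: 0.0
```

```bash
python3 - <<'E'
from station import bot,snapshot
import pickle;from h import *
s=snapshot("side");a=cv2.resize(s["image"][180:260,200:380],None,fx=4,fy=4)
t=snapshot("top");b=cv2.resize(t["image"][220:320,170:350],None,fx=2.5,fy=2.5);b=cv2.copyMakeBorder(b,0,0,0,720-450,cv2.BORDER_CONSTANT)
cv2.imwrite("pics/s3.png",np.vstack([a,b]));o=bot.observe();print(o["ee_pos"],o["q"].round(2))
m=masks(t)["orange"].astype(np.uint8);px=np.argwhere(m)[:,::-1];px=px[(px[:,0]>170)&(px[:,0]<230)&(px[:,1]>265)&(px[:,1]<320)]
print(len(px),cast(t,px,.024).mean(0) if len(px) else 0, np.median(depthpts(t,px)[:,2]) if len(px) else 0)
E
```

```text
[0.4985088  0.21595801 0.14334103] [ 0.07  0.6  -0.88  1.88  0.57  0.93  0.64]
0 0 0
```

View pics/s3.png

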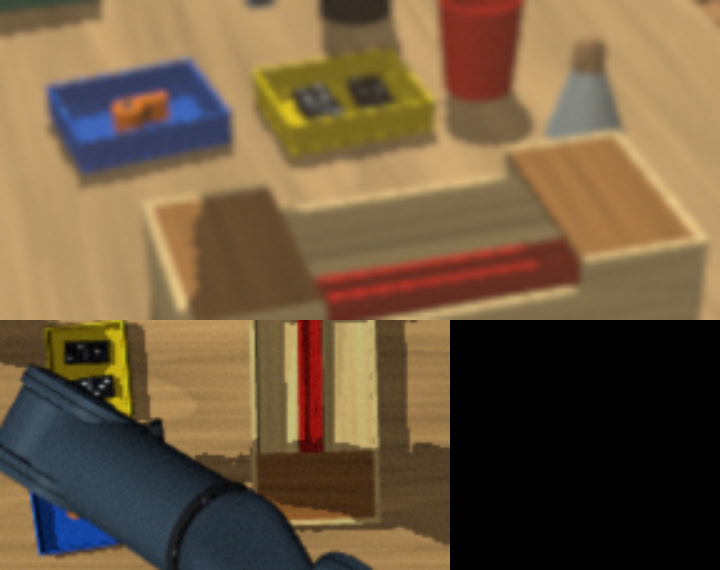

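The whistle lies in the blue tray (crop (140,108)) and both tiles are still in the yellow tray. Next I'll move over the rack.

Request:
step_arm([
  [2,-30,0,0,0,-0.029,60],
  [4,-50,0,0,0,-0.05,60],
  [4,-50,0,0,0,-0.05,60],
  [4,-50,0,0,0,0,60],
  [3,-43,0,0,0,0,60],
  [0,0,-20,0,0,0,60],
  [0,0,-25,0,0,0,60],
  [0,0,0,0,0,0,60],
])

```text
clock: 20.35
ee_pos: [0.5141, -0.0055, 0.0974]
orientation: [0.037, -3.139, -0.0]
contact_force: [-0.2, -0.8, -0.6]
width: 0.702
gripper_force: 0.0
```

Request:
step_arm([
  [1,-1,-30,0,0,-0.01,60],
  [0,0,-30,0,0,0,60],
  [0,0,-15,0,0,0,60],
  [0,0,-8,0,0,0,60],
  [0,0,-4,0,0,0,60],
  [0,0,0,0,0,0,60],
])

```text
clock: 21.1
ee_pos: [0.5167, -0.0075, 0.0115]
orientation: [-0.018, 3.141, -0.0]
contact_force: [-0.4, -0.2, -0.6]
width: 0.699
gripper_force: 0.0
```

Request:
step_arm([
  [0,0,-2,0,0,0,20],
  [0,0,0,0,0,0,20],
  [0,0,0,0,0,0,20],
  [0,0,0,0,0,0,20],
  [0,0,0,0,0,0,20],
  [0,0,0,0,0,0,20],
])

```text
clock: 21.85
ee_pos: [0.5167, -0.0076, 0.0096]
orientation: [-0.018, 3.141, -0.0]
contact_force: [-1.5, 0.3, 5.5]
width: 0.335
gripper_force: 59.7
```

Request:
step_arm([
  [0,0,3,0,0,0,20],
  [5,0,0,0,0,0,20],
  [10,0,0,0,0,0,20],
  [10,0,0,0,0,0,20],
  [5,0,0,0,0,0,20],
  [4,0,0,0,0,0,20],
  [0,0,0,0,0,0,20],
])

```text
clock: 22.72
ee_pos: [0.5505, -0.0076, 0.012]
orientation: [0.018, -3.141, -0.0]
contact_force: [0.5, 0.0, -1.6]
width: 0.336
gripper_force: 59.0
```

```bash
python3 - <<'E'
from station import bot,snapshot
from h import *
s=snapshot("side");a=cv2.resize(s["image"][200:290,220:390],None,fx=4,fy=4)
cv2.imwrite("pics/s4.png",a);o=bot.observe();print(o["ee_pos"],o["contact_force"],o["q"].round(2))
E
```

```text
[ 0.55028323 -0.00760159  0.01198442] [-0.74404849  0.23630622 -0.04138274] [ 0.37  0.77 -0.7   1.97  0.78  0.69  0.76]
```

View pics/s4.png

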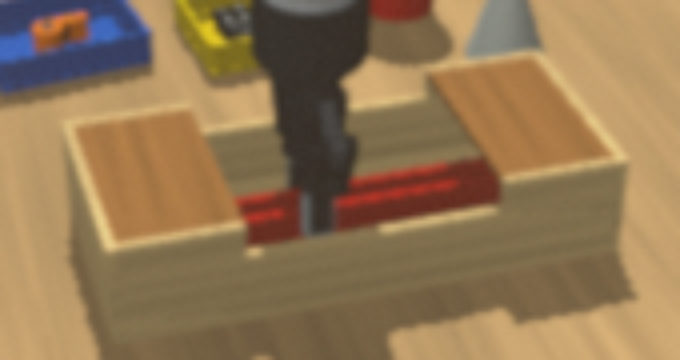

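The rack is held. Its near end is still hidden by the lid edge (crop (240,215)), so I'll slide a bit farther and watch the force.

Request:
step_arm([
  [3,0,0,0,0,0,20],
  [3,0,0,0,0,0,20],
  [0,0,0,0,0,0,20],
])

```text
clock: 23.15
ee_pos: [0.5566, -0.0076, 0.012]
orientation: [-0.017, 3.141, 0.0]
contact_force: [0.1, 0.1, -1.6]
width: 0.337
gripper_force: 59.0
```

Request:
step_arm([
  [3,0,0,0,0,0,20],
  [0,0,0,0,0,0,20],
])

```text
clock: 23.4
ee_pos: [0.557, -0.0078, 0.0114]
orientation: [0.018, -3.137, 0.001]
contact_force: [-8.0, 0.4, 0.6]
width: 0.336
gripper_force: 59.2
```

```bash
python3 - <<'E'
from station import bot,snapshot
from h import *
s=snapshot("top");im=s["image"];o=bot.observe();print(o["ee_pos"],o["contact_force"])
M=masks(s)["red"];px=np.argwhere(M)[:,::-1];px=px[(px[:,0]>275)&(px[:,0]<320)&(px[:,1]>215)&(px[:,1]<285)]
w=cast(s,px,.031);print(len(px),w.min(0),w.max(0))
s=snapshot("side");M=masks(s)["red"];px=np.argwhere(M)[:,::-1];px=px[(px[:,0]>260)&(px[:,0]<300)&(px[:,1]>230)&(px[:,1]<270)]
w=cast(s,px,.031);print(len(px),w.min(0))
E
```

```text
[ 0.55698904 -0.00778228  0.01140931] [-7.00853412  0.74785849  0.13790405]
18 [ 0.6447449  -0.01902465  0.031     ] [ 0.66018496 -0.00371994  0.031     ]
23 [ 0.50766885 -0.03075663  0.031     ]
```

The far end touches the far wall, so the rack now spans x of about 507 to 737 and its near end is clear of the lid. I'll back off 5 mm and tilt the near end up 18°.

Request:
step_arm([
  [-5,0,0,0,0,0,20],
  [0,0,1,0,0,0,20],
  [0.4,0,9,0,0.052,0,20],
  [0.9,0,9,0,0.052,0,20],
  [1.4,0,9,0,0.052,0,20],
  [0,0,0,0,0,0,20],
])

```text
clock: 24.25
ee_pos: [0.5565, -0.0076, 0.0402]
orientation: [0.016, -2.983, -0.001]
contact_force: [-4.3, -0.8, 0.3]
width: 0.337
gripper_force: 59.2
```

Request:
step_arm([
  [-4,0,0,0,0,0,20],
  [0,0,0,0,0,0,20],
])

```text
clock: 24.5
ee_pos: [0.5532, -0.0077, 0.0402]
orientation: [0.017, -2.986, -0.001]
contact_force: [-0.8, -0.2, -1.0]
width: 0.336
gripper_force: 59.1
```

Request:
step_arm([
  [1.9,0,9,0,0.052,0,20],
  [2.4,0,9,0,0.052,0,20],
  [2.9,0,9,0,0.052,0,20],
  [0,0,0,0,0,0,20],
])

```text
clock: 25.0
ee_pos: [0.5603, -0.0074, 0.0669]
orientation: [0.016, -2.829, -0.003]
contact_force: [-2.0, 0.5, 0.4]
width: 0.339
gripper_force: 59.1
```

```bash
python3 - <<'E'
from station import bot,snapshot
from h import *
s=snapshot("side");a=cv2.resize(s["image"][190:290,210:390],None,fx=4,fy=4)
cv2.imwrite("pics/s5.png",a);o=bot.observe();print(o["ee_pos"],o["contact_force"],o["q"].round(2))
E
```

```text
[ 0.56016575 -0.00747724  0.06667729] [-1.53751639 -0.46625816  0.41759726] [ 0.38  0.86 -0.79  1.62  0.51  1.23  1.02]
```

View pics/s5.png

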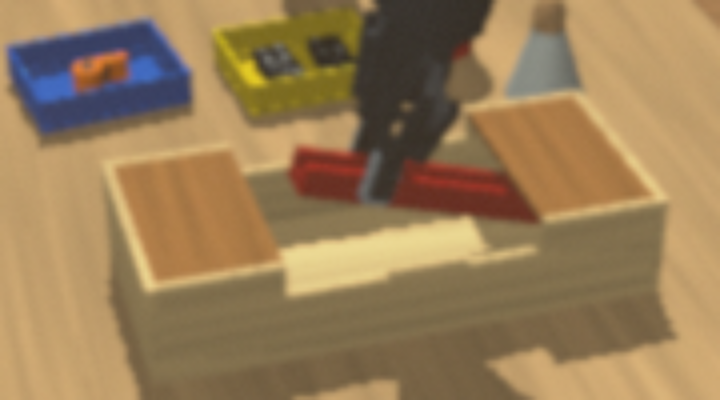

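The rack slants through the opening, its near end up at crop (300,175) and its far end still under the lid. I'll draw it out along the slant.

Request:
step_arm([
  [-10,0,3.2,0,0,0,20],
  [-14,0,4.6,0,0,0,20],
  [-14,0,4.6,0,0,0,20],
  [-14,0,4.6,0,0,0,20],
  [0,0,0,0,0,0,20],
])

```text
clock: 25.68
ee_pos: [0.5075, -0.0079, 0.0847]
orientation: [0.016, -2.83, -0.002]
contact_force: [0.1, 0.4, -0.8]
width: 0.331
gripper_force: 59.1
```

Request:
step_arm([
  [-14,0,4.6,0,0,0,20],
  [-14,0,4.6,0,0,0,20],
  [-14,0,4.6,0,0,0,20],
  [-6,0,2,0,0,0,20],
  [0,0,0,0,0,0,20],
])

```text
clock: 26.3
ee_pos: [0.4602, -0.0078, 0.1001]
orientation: [0.016, -2.83, -0.002]
contact_force: [0.2, -0.0, -0.6]
width: 0.336
gripper_force: 59.1
```

Request:
step_arm([
  [0,0,10,0,0,0,20],
  [0,0,20,0,0,0,20],
  [0,0,25,0,0,0,20],
  [0,0,25,0,0,0,20],
  [0,0,25,0,0,0,20],
  [0,0,20,0,0,0,20],
  [0,0,10,0,-0.03,0,20],
  [0,0,0,0,-0.06,0,20],
  [0,0,0,0,-0.06,0,20],
  [0,0,0,0,-0.03,0,20],
  [0,0,0,0,0,0,20],
  [0,0,0,0,0,0,20],
])

```text
clock: 27.8
ee_pos: [0.4605, -0.0077, 0.2348]
orientation: [0.016, -3.009, -0.001]
contact_force: [0.5, 0.0, -0.8]
width: 0.338
gripper_force: 59.1
```

```bash
python3 - <<'E'
from station import bot,snapshot
import pickle;from h import *
s=snapshot("side");t=snapshot("top")
cv2.imwrite("pics/s6.png",np.hstack([cv2.resize(s["image"],(400,300)),cv2.resize(t["image"],(400,300))]));o=bot.observe();print(o)
for n,s in(("top",t),("side",s)):
    M=masks(s)["red"];px=np.argwhere(M)[:,::-1];P=depthpts(s,px);k=(abs(P[:,1]+.008)<.03)&(P[:,2]>.08)&(P[:,2]<.4)
    if k.any(): P=P[k];print(n,P[P[:,0].argmin()].round(3),P[P[:,0].argmax()].round(3),P[:,2].min().round(3))
E
```

```text
{'clock': 27.9, 'q': array([ 0.5837172 ,  0.45110679, -0.9545242 ,  1.84850482,  0.3464572 ,
        1.17480113,  1.07884583]), 'joint_velocities': array([ 1.19966358e-03,  8.04798556e-05, -1.64448210e-03,  2.05066826e-03,
        1.35394413e-04, -3.49617049e-03, -9.82859205e-05]), 'tau': array([ 8.57516681e-02, -5.30137968e+01, -9.94931549e+00, -2.47701448e+01,
       -3.40075660e-01,  7.05180913e-01,  1.21240977e-03]), 'ee_pos': array([ 0.46056463, -0.00759814,  0.2346717 ]), 'orientation': array([ 1.67007807e-02, -3.00887196e+00, -1.82326428e-03]), 'contact_force': array([ 0.17599345,  0.08615121, -1.32277002]), 'torque': array([-0.00407023, -0.09204875,  0.0280681 ]), 'gripper_force': 59.13707256317139, 'width': 0.3369665286918193}
top [0.593 0.008 0.232] [ 0.639 -0.016  0.234] 0.214
side [ 0.415 -0.009  0.25 ] [ 0.627 -0.018  0.23 ] 0.229
```

View pics/s6.png

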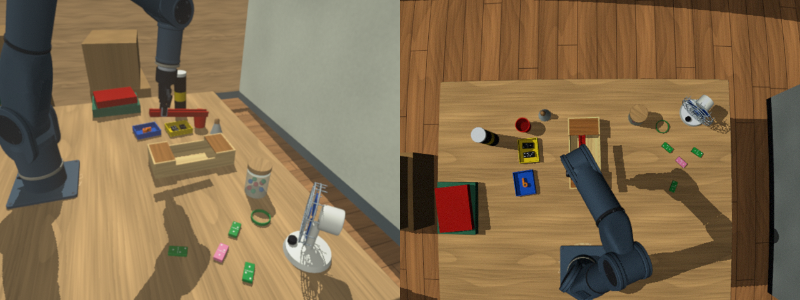

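The rack is held clear of the box with all of it above about 0.21 m (side (178,112)). The tiles and whistle lie in their trays and the bystanders look unmoved. Handing in.

```bash
python3 -c "
from station import bot
print(bot.job_done())"
```

```text
the job is handed in; nothing more can be done
None
```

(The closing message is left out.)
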